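# Release the ratchet of the frame clamp and open its jaw

## Robot

A 6-joint arm with a two-finger parallel gripper is mounted at the origin on the work surface. World frame = base frame: x ahead of the robot, y to its left, z up, the work surface at z = 0. Lengths are in mm, angles in rad, forces in N, time in s.
With the tool pointing down it reaches from about 400 to 925 mm from the base axis. Payload 3.4 kg.
Tool frame: the origin (TCP) lies at the very end of the fingers, on their centre line; the grasp point (between the pads) lies 19 mm behind it (tcp_to_grasp is the distance from the TCP to the grasp point, in mm); z points along the fingers, y is the line along which they close (so a half turn about z gives the same grasp; the last joint's range is limited). The gripper opens to 85 mm and grips with 20 to 120 N. Pads are 22 mm wide; open, the fingers measure 114 mm over their backs; the gripper's body (76 mm by 85 mm) begins 54 mm behind the grasp point. The pads swing forward as they close: fully open they stand 13 mm farther back than shut.
Start: joints at [1.139, 0.307, 1.506, -0, 1.328, -0.073], TCP at [201.935, 538.38, 231.305] pointing down, gripper open.
Joint ranges: [-3.12, 3.12], [-1.05, 2.28], [0.14, 2.33], [-1.42, 4.57], [0.1, 2.73], [-2.68, 2.68]. Speed limits (rad/s): [2.57, 2.57, 3.14, 3.14, 3.14, 3.14].

## Interface

Orientations are given as a unit quaternion [x, y, z, w].
In Python, from plant import move_ptp, move_linear, goto_joints, command_gripper, wait, inverse_kinematics, get_state, get_image, camera_info, PlanningError, hand_in, tcp_to_grasp gives the robot as it stands. The module is installed in compiled form; this text tells all that it offers. Calls block until the motion is done:
- move_ptp(position, orientation): joint-space move of the TCP to a pose.
- move_linear(position, orientation=None, vel=150): straight line of the TCP; orientation=None keeps the orientation; vel is the mean speed in mm/s.
- goto_joints(angles): joint-space move.
- command_gripper(opening): finger opening in mm; the grip force is fixed at half the most; returns when the fingers have stopped.
- wait(seconds).
- inverse_kinematics(position, orientation): joint angles nearest the present ones, or None.
- get_state(): the state.
- get_image(name): name is "scene" or "top"; returns the picture (384x512x3 uint8, blue, green, red); there is no depth.
- camera_info(name): a dict with "fx", "fy", "cx", "cy" (pixels), "D" ([k1, k2, p1, p2, k3] as OpenCV has them; the pictures are not rectified), "extrinsics" (4x4, takes a point from world to camera coordinates). Camera axes: x right, y down, z forward; pixel columns grow to the right and rows downward; lengths in mm; the calibration is good to about 2 mm. A picture is of the moment at which its call begins. camera_info takes no time and is no camera call.
A pose or a line that the arm cannot do raises PlanningError and nothing moves.
- hand_in(): hands the job in; it is judged then, once.
The state is a dict: "clock": time; "joint_positions": joint angles; "qd": joint speeds; "joint_torque": joint torques, N m; "eef_pos": TCP position; "orientation": TCP orientation; "ft_force": force on the tool from outside, world axes, zero at the start; "torque": the same for the moment, N m; "grip_width": finger opening in mm; "grasp_force": force on a finger pad.
Only numpy, scipy, OpenCV 4.12 (cv2) and the standard library are available. Lean on these libraries where they do the work, as an engineer would, in place of code of your own. Each camera call takes 0.05 s, during which the arm holds its last target. There are 200 camera calls.

## Task

Open the frame clamp fully for the next canvas: tip the ratchet pawl by its red knob right back so that it stays clear of the toothed wheel, then turn the crank backward (anticlockwise seen from above) until you feel it come up gently against its end stop, without straining the stop or forcing the wheel against the pawl, and leave it there. Then tip the pawl down again so that its nose drops into the teeth, let go, and leave the other things on the table where they are.

Things in the scene. Friction and masses are not known exactly. Their poses are not given: they have to be found in the camera images.
- pawl (a joint): the pawl's hinge, rad: 0 = nose fully down in a tooth gap (up to about 0.25 when riding on a tooth), growing as it is lifted off the wheel, 1.35 = thrown right back against its own stop. Weighted by its knob (pawl 0.12 kg): below about 0.6 it falls onto the wheel, above about 0.7 it falls back and stays clear, by itself. About 1 N at the knob moves it.
- pawl_knob (a point): centre of the red ball knob (24 mm across) on the pawl's thumb lever (8 mm thick), 65 mm from the pivot. Pawl down: the lever leans 30 degrees from upright towards the axle, knob 114 mm above the table; thrown back: 47 degrees away from the axle, knob 102 mm up. Free room above the knob and on both sides of it along the line from axle to pivot.
- pawl_pivot (a point): middle of the pawl's hinge, 58 mm above the table, 112 mm from the axle. The hinge axis is level and square to the line from axle to pivot: the knob swings in the upright plane through both, up and then away from the axle. A brass nose arm 14 mm wide reaches 53 mm from the pivot towards the axle, level when the pawl is down, and turns with the lever.
- ratchet (a joint): turn of ratchet wheel and crank, rad, growing backward (anticlockwise from above). The pawl locks it against backward turning (teeth 30 degrees apart, so some play). Turning takes about 5 N at the grip; it stays where left. Backward travel from the start, 0.8 to 1.5 rad, ends at a hidden rubber buffer, place not told: the force at the grip rises by 5 to 10 N per mm; over 20 N there strains it.
- grip_mid (a point): half-way up the crank's upright wooden grip: a round knob free to spin about its own upright axis, 24 mm across, 50 mm high (from 84 to 134 mm above the table), at the end of the red crank arm, 100 mm from the axle. During the work it stays on the side of the axle away from the pawl.
- axle (a point): the top of the upright axle of the ratchet wheel and crank, 87 mm above the table, at the centre of a toothed steel wheel 160 mm across that lies level, its tooth tips 52 mm above the table
- jaw_face (a point): middle of the wooden jaw's pressing face; the jaw (140 mm wide) slides on the bed away from the fixed wooden fence as the crank is turned backward; it is driven by a rack below the wheel
- clamp: the fixed frame clamp: blue base plate 290 x 270 x 20 mm, bed and fence; origin on the table right below the axle; x points from the axle to the fence, y from the axle to the pawl's pivot
- corner_block: bystander, to be left alone: small pale wooden block 36 x 36 x 22 mm lying on the ledge of the clamp's base plate; origin: centre of its underside
- eraser: bystander, to be left alone: white eraser 22 x 50 x 13 mm on the same ledge; origin: centre of its underside
- batten: bystander, to be left alone: pale wooden batten 130 x 26 x 18 mm lying on the table beside the clamp's bed; origin: centre of its underside
- scissors: bystander, to be left alone: scissors with blue handles, about 140 mm long, 10 mm high, lying on a white canvas (20 mm thick); origin: the scissors' pivot, on the underside
- glue_pot: bystander, to be left alone: white bowl, 84 mm across, 50 mm high; origin: centre of its underside
- glue_bottle: bystander, to be left alone: white glue bottle with red tip, 40 mm across, 100 mm high; origin: centre of its underside
- paint_jar: bystander, to be left alone: white jar with red lid, 68 mm across, 85 mm high; origin: centre of its underside
- brush: bystander, to be left alone: paint brush lying on the canvas; origin: centre of its underside

How it is judged (in metres and radians):
On the way, in this order (a step that is already met when the one before it is completed fails the run):
1. the pawl is thrown back clear of the wheel (value of joint pawl above 1 rad), for 0.2 s.
2. with the pawl still clear, the crank is turned backward up to its end stop (value of joint ratchet above 1.45 rad and value of joint pawl above 1 rad), for 0.2 s.
At the end, for the whole second after the job is handed in: The crank is at rest within 0.05 rad (3 degrees) of its backward end stop, so that the jaw is fully open, and the pawl is down with its nose in a tooth gap (pawl joint below 0.12 rad) (value of joint ratchet above 1.45 rad and value of joint pawl below 0.12 rad and velocity of joint ratchet between -0.05 and 0.05 rad/s); the robot touches nothing.
It fails at once if the end stop's rubber buffer is strained: the crank is pressed more than 0.035 rad into it (about 25 N at the grip) (value of joint ratchet above 1.535 rad).
It fails at once if the wheel is forced against the pawl with more than 25 N (contact force between pawl and ratchet above 25 N).
It fails at once if a bystander is moved more than 30 mm (distance of any of corner_block, eraser, batten, scissors, glue_pot, glue_bottle, paint_jar, brush from where it was at the start of the episode above 0.03 m).
It also fails if it takes over 67 s, if anything falls off the work surface, if the arm or the gripper's body presses on something with over 40 N, if the wrist force passes 120 N, or if a joint passes its speed limit or range.

## Working session

There is one attempt and no reset: what is moved stays moved. The work goes in short steps, each a Python script; the robot and the scene stay as the last script left them, time stands still between calls to the robot, and variables do not carry over. Pictures are saved under pics/ and viewed, at most 10 in all, crops included, and the job is handed in when it is done.

```bash
mkdir -p pics
python3 - <<'E'
from plant import *
import cv2
for n in("scene","top"):
    im=get_image(n); cv2.imwrite(f"pics/{n}0.png",im); cv2.imwrite(f"pics/{n}0b.png",cv2.resize(im,(800,600),interpolation=cv2.INTER_CUBIC))
    c=camera_info(n); print(n,c)
s=get_state(); print(s["clock"],s["orientation"],s["ft_force"],tcp_to_grasp)
E
```

```text
scene {'fx': 422.32026639551015, 'fy': 422.32026639551015, 'cx': 257.72515350228065, 'cy': 195.18372539397572, 'D': array([-0.12855426,  0.        ,  0.        ,  0.        ,  0.        ]), 'extrinsics': array([[-8.12726738e-01,  5.82445718e-01,  1.52392203e-02,
         5.13739559e+02],
       [ 4.84589005e-01,  6.90239774e-01, -5.37347700e-01,
        -2.20097489e+02],
       [-3.23494583e-01, -4.29332085e-01, -8.43223112e-01,
         1.72112699e+03],
       [ 0.00000000e+00,  0.00000000e+00,  0.00000000e+00,
         1.00000000e+00]])}
top {'fx': 410.2591739919608, 'fy': 410.2591739919608, 'cx': 250.1463482135446, 'cy': 195.36651060336393, 'D': array([-0.03525027,  0.        ,  0.        ,  0.        ,  0.        ]), 'extrinsics': array([[-1.23325011e-02, -9.99922024e-01,  1.96350990e-03,
        -2.89684725e+01],
       [-9.98483074e-01,  1.22093272e-02, -5.36887686e-02,
         6.19981210e+02],
       [ 5.36606091e-02, -2.62264820e-03, -9.98555788e-01,
         1.22670083e+03],
       [ 0.00000000e+00,  0.00000000e+00,  0.00000000e+00,
         1.00000000e+00]])}
0.1 [ 1.78420828e-01  9.83953822e-01 -9.09558186e-04 -2.37557197e-04] [ 0.43147928 -0.12653368  0.23139078] 18.700000000000003
```

View pics/scene0b.png

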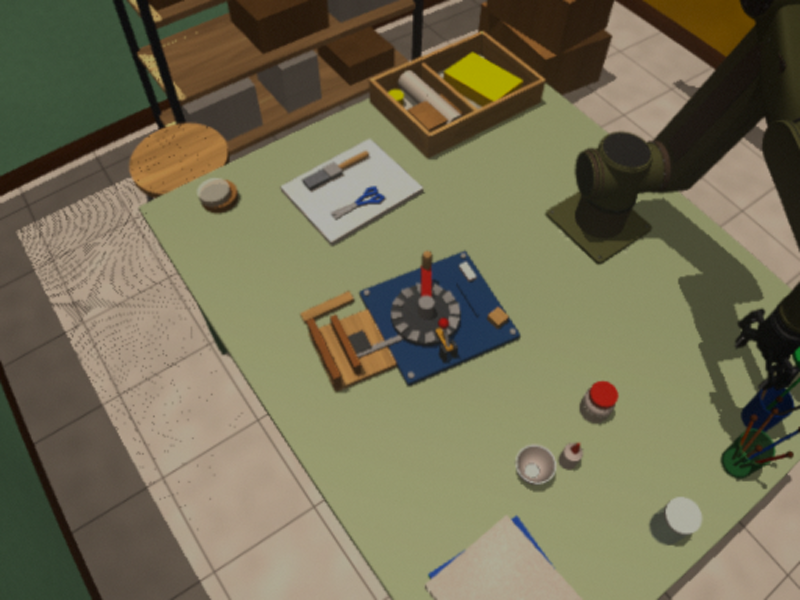

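View pics/top0b.png

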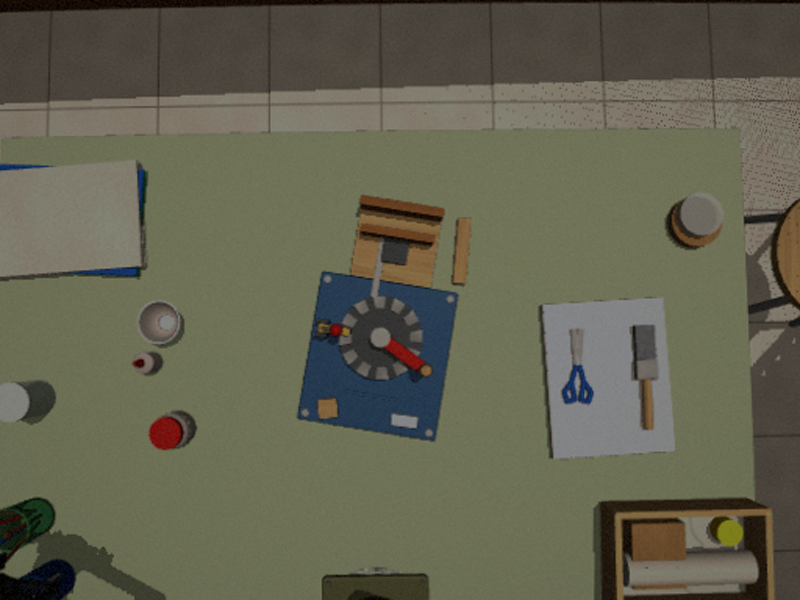

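The top view shows the axle at about (381,338) of 800, the knob at (337,330) and the grip at (426,370). The scene view shows the knob at about (444,323) and the grip top at (427,256). Both need enlarging.

Run:
```python
import cv2,numpy as np
t=cv2.imread("pics/top0.png")[180:255,190:290]; s=cv2.imread("pics/scene0.png")[155:245,230:335]
cv2.imwrite("pics/c0.png",np.hstack([cv2.resize(t,(400,300),interpolation=cv2.INTER_CUBIC),cv2.resize(s,(400,343),interpolation=cv2.INTER_CUBIC)[:300]]))
t6=cv2.resize(t,(800,600),interpolation=cv2.INTER_CUBIC);cv2.imwrite("pics/ct.png",t6)
cv2.imwrite("pics/cs.png",cv2.resize(s,(700,600),interpolation=cv2.INTER_CUBIC))
```

```text
(no output)
```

View pics/ct.png

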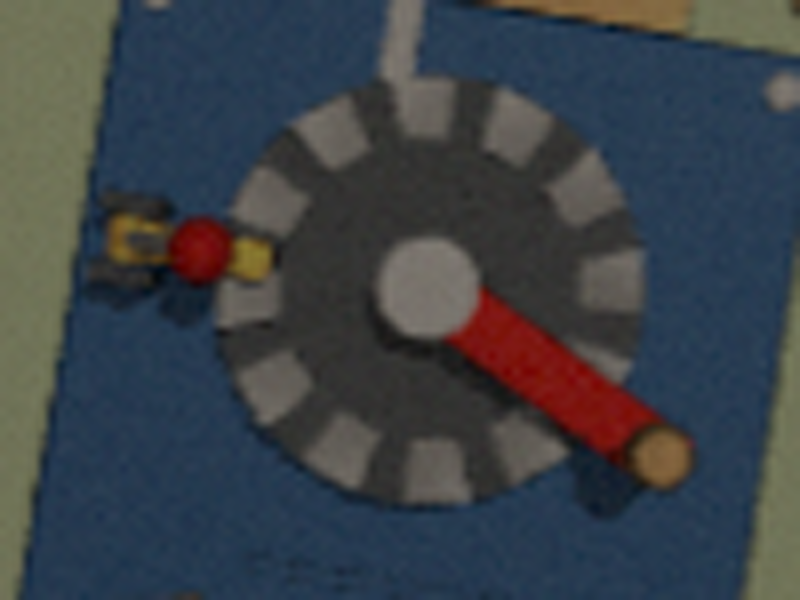

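View pics/cs.png

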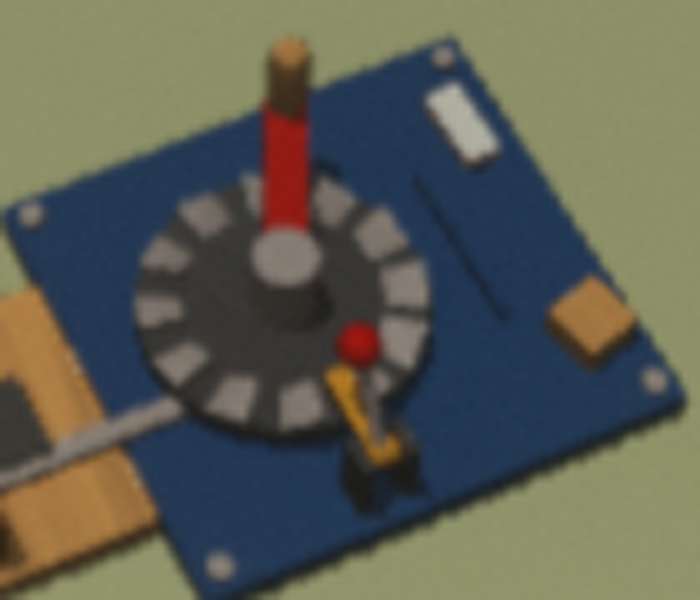

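The enlarged top crop shows the axle at (428,288), the grip top at (661,457) and the knob at (201,250). The scene crop shows the axle at (287,256), the grip top at (290,52) and the knob at (360,344).

```bash
cat > h.py <<'E'
from plant import *
import cv2,numpy as np
def ray(name,uv):
    c=camera_info(name);K=np.array([[c["fx"],0,c["cx"]],[0,c["fy"],c["cy"]],[0,0,1]])
    E=c["extrinsics"];p=cv2.undistortPoints(np.array([[uv]],float),K,c["D"])[0,0]
    return -E[:3,:3].T@E[:3,3], E[:3,:3].T@np.array([p[0],p[1],1])
def atz(name,uv,z):
    o,d=ray(name,uv);return o+d*(z-o[2])/d[2]
def tri(a,b):
    A=[];y=[]
    for n,uv in(("top",a),("scene",b)):
        o,d=ray(n,uv);d=d/np.linalg.norm(d);P=np.eye(3)-np.outer(d,d);A.append(P);y.append(P@o)
    return np.linalg.lstsq(np.vstack(A),np.hstack(y),rcond=None)[0]
E
python3 - <<'E'
from h import *
T=lambda u,v:((u+.5)/8-.5+190,(v+.5)/8-.5+180)
S=lambda u,v:((u+.5)/6.667-.5+230,(v+.5)/6.667-.5+155)
for n,a,b,z in(("axle",(428,288),(287,256),87),("grip",(661,457),(290,52),134),("knob",(201,250),(360,344),114)):
    print(n,tri(T(*a),S(*b)).round(1),atz("top",T(*a),z).round(1),atz("scene",S(*b),z).round(1))
for u in((782,92),(158,-2)): print(atz("top",T(*u),22).round(1))
# plate corners bottom in top 800-img
c=lambda u,v:((u+.5)*.64-.5,(v+.5)*.64-.5)
for u in((321,272),(459,291),(436,440),(298,421)): print("corner",atz("top",c(*u),20).round(1))
for n,u in(("block",(328,408)),("eraser",(404,422))):print(n,atz("top",c(*u),40).round(1))
E
```

```text
axle [558.5 -15.6  88.3] [558.4 -15.5  87. ] [558.  -16.4  87. ]
grip [499.7 -95.2 134. ] [499.5 -95.1 134. ] [499.8 -95.3 134. ]
knob [572.6  62.5 118.7] [572.4  63.1 114. ] [570.8  60.2 114. ]
[ 630.9 -149.    22. ]
[669.4  86.3  22. ]
corner [686.2  98.7  20. ]
corner [ 646.  -168.4   20. ]
corner [ 360.3 -119.4   20. ]
corner [399.7 144.9  20. ]
block [426.   85.1  40. ]
eraser [398.  -58.1  40. ]
```

The triangulated points fit the given sizes: axle-to-grip is 99 mm and axle-to-knob is 79.6 mm. Next I throw the pawl back, keeping the knob between the partly open fingers and following its arc.

```bash
cat >> h.py <<'E'
from scipy.spatial.transform import Rotation as Rn
A=np.array([558.3,-15.7]); Y=np.array([.148,.989]); P=A+112*Y
def q(y):
    y=np.array([y[0],y[1],0.])/np.hypot(*y[:2]); z=np.array([0,0,-1.])
    return Rn.from_matrix(np.c_[np.cross(y,z),y,z]).as_quat()
def qa(a): return q((np.cos(a),np.sin(a)))
def knob(lean,dz=-8,off=0):
    l=np.radians(lean); d=65*np.sin(l)+off; return np.r_[P+d*Y,58+65*np.cos(l)+dz]
G=np.array([499.6,-95.2]); R0=np.hypot(*(G-A)); F0=np.arctan2(*(G-A)[::-1])
def crank(f,z=94): return np.r_[A+R0*np.array([np.cos(f),np.sin(f)]),z]
E
python3 - <<'E'
from h import *
for s in(1,-1):
    for f in(F0,F0+1.5): print(s,np.round(inverse_kinematics(crank(f),qa(f+s*np.pi/2)),2))
print(np.round(inverse_kinematics(knob(-30),q(Y)),2))
command_gripper(40)
p=knob(-30);p[2]=230
move_ptp(p,q(Y)); 
p[2]=145; move_linear(p,vel=150); f0=get_state()["ft_force"]
move_linear(knob(-30),vel=50)
print(get_state()["clock"],get_state()["ft_force"]-f0,get_state()["grip_width"])
cv2.imwrite("pics/s1.png",cv2.resize(get_image("scene")[125:245,210:370],(800,600),interpolation=cv2.INTER_CUBIC))
E
```

```text
1 [-0.27  0.37  1.82 -0.    0.95  0.36]
1 [-0.19  0.51  1.54 -0.    1.09 -1.06]Traceback (most recent call last):
  File "<stdin>", line 3, in <module>
    return _wrapfunc(a, 'round', decimals=decimals, out=out)
    return _wrapit(obj, method, *args, **kwds)
    result = getattr(arr, method)(*args, **kwds)
TypeError: unsupported operand type(s) for *: 'NoneType' and 'float'
```

Tool y along +tangent works for the crank, with joint 6 going from 0.36 to -1.06. I continue with the pawl.

Run:
```python
from h import *
print(np.round(inverse_kinematics(knob(-30),q(Y)),2))
command_gripper(40)
p=knob(-30);p[2]=230
move_ptp(p,q(Y)); 
p[2]=145; move_linear(p,vel=150); f0=get_state()["ft_force"]
move_linear(knob(-30),vel=50)
print(get_state()["clock"],get_state()["ft_force"]-f0,get_state()["grip_width"])
cv2.imwrite("pics/s1.png",cv2.resize(get_image("scene")[125:245,210:370],(800,600),interpolation=cv2.INTER_CUBIC))
```

```text
[ 0.04  0.43  1.67 -0.    1.04 -1.39]
4.4083 [ 0.91963825  0.35293338 -0.03851788] 39.78244616998842
```

View pics/s1.png

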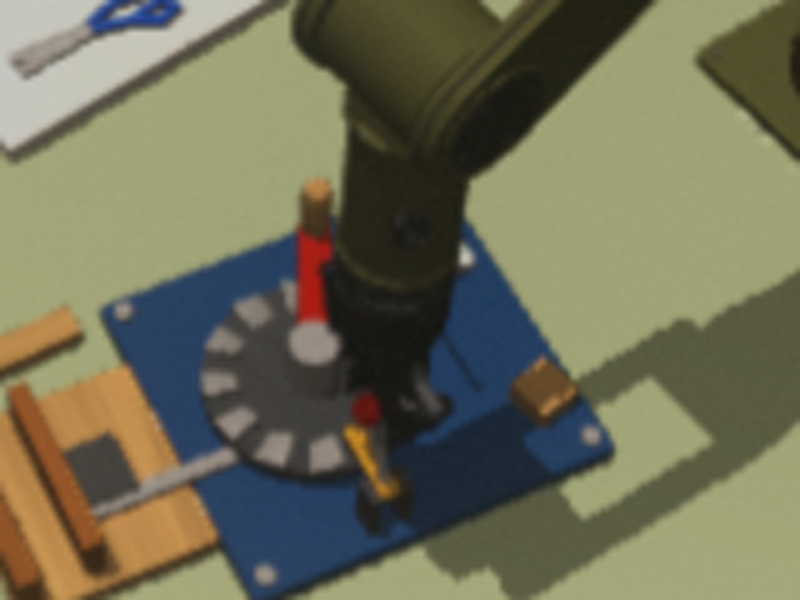

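The knob is at (366,408) in the crop, but the gripper sits to its right and behind it, and no finger shows on the pivot side. I check the state against a projection.

Run:
```python
from h import *
s=get_state();print(s["eef_pos"],s["orientation"],q(Y),knob(-30),s["joint_positions"])
c=camera_info("scene");K=np.array([[c["fx"],0,c["cx"]],[0,c["fy"],c["cy"]],[0,0,1]]);E=c["extrinsics"]
t=np.array(s["eef_pos"]);y=np.r_[Y,0]
pts=np.array([t,t+20*y,t-20*y,t+[0,0,70],[*P,58],knob(-30,0)])
uv=cv2.projectPoints(pts,cv2.Rodrigues(E[:3,:3])[0],E[:3,3],K,c["D"])[0][:,0]
print((uv-[210,125])*5)
cv2.imwrite("pics/t1.png",cv2.resize(get_image("top")[150:270,170:330],(800,600),interpolation=cv2.INTER_CUBIC))
```

```text
[570.43366005  62.93155107 106.59946023] [7.42261132e-02 9.97241367e-01 3.93580388e-05 3.70944846e-04] [0.07420365 0.99724311 0.         0.        ] [570.066       62.9255     106.29165125] [ 3.62812127e-02  4.24794942e-01  1.67146957e+00 -4.20084474e-06
  1.04458209e+00 -1.38592411e+00]
[[370.04568865 414.07112042]
 [384.53484779 437.05264861]
 [355.73709851 391.3820954 ]
 [377.40893619 358.47357363]
 [388.59471689 486.52422856]
 [371.25506528 407.91219131]]
```

View pics/t1.png

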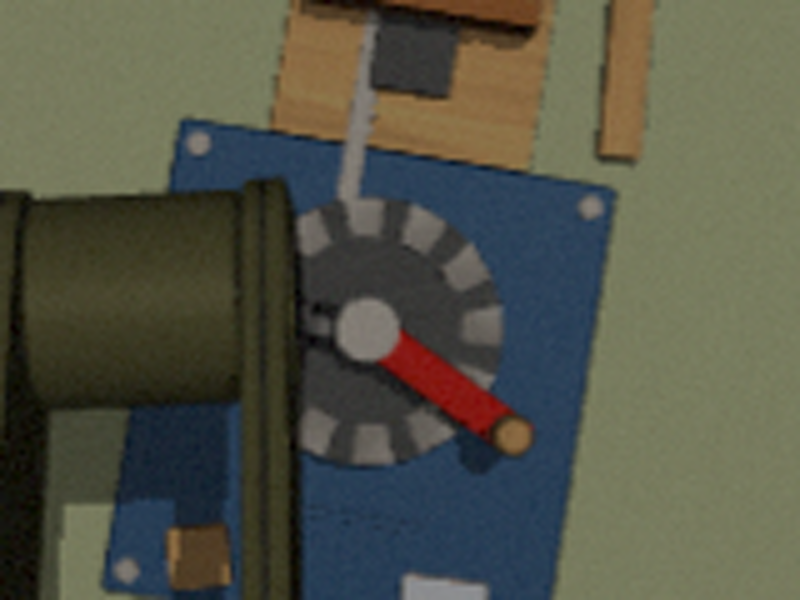

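The axle-side finger does show next to the axle (at about (320,325) in the top crop), so the straddle holds. I drive the arc.

Run:
```python
from h import *
f0=np.array(get_state()["ft_force"])
for l in range(-20,51,10):
    move_linear(knob(min(l,47)),vel=60); print(l,(np.array(get_state()["ft_force"])-f0).round(1))
p=knob(47);p[2]=175;move_linear(p,vel=120)
p=crank(F0-.12,200);move_ptp(p,qa(F0-.12+np.pi/2))
print(get_state()["clock"])
S=get_image("scene")[125:245,210:370];T=get_image("top")[150:270,170:330]
cv2.imwrite("pics/s2.png",np.hstack([cv2.resize(x,(400,300),interpolation=cv2.INTER_CUBIC) for x in(S,T)]))
```

```text
-20 [ 0.4 -0.9  0.5]
-10 [ 0.3 -1.1  0.3]
0 [ 0.  -0.2  0.2]
10 [0.8 0.9 0.1]
20 [0.6 1.  1.1]
30 [0.8 2.4 1.1]
40 [0.2 0.  0.8]
50 [0.7 0.8 0.2]
9.55
```

View pics/s2.png

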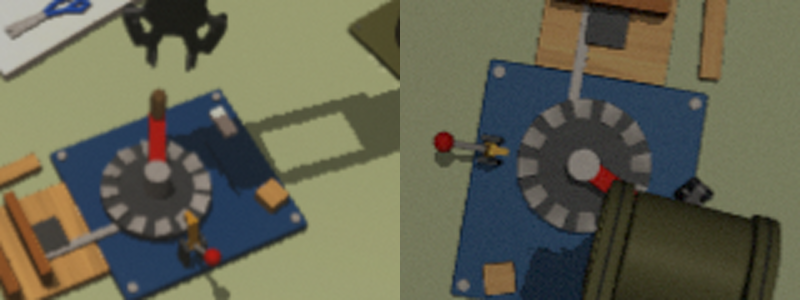

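The pawl is thrown back: the knob is at (443,142) in the right-hand (top) view, out beyond the pivot. Next is the crank.

Run:
```python
from h import *
move_linear(crank(F0,200),qa(F0+np.pi/2),vel=100)
move_linear(crank(F0,150),vel=150)
f0=np.array(get_state()["ft_force"])
move_linear(crank(F0,94),vel=60); print("down",(np.array(get_state()["ft_force"])-f0).round(1))
command_gripper(30)
g=[];d=0.
while d<1.56:
    d+=.07 if d<.68 else .015
    f=F0+d; move_linear(crank(f),qa(f+np.pi/2),vel=60 if d<.7 else 40)
    s=get_state(); F=np.array(s["ft_force"])-f0
    t=-F[:2]@[-np.sin(f),np.cos(f)]; r=F[:2]@[np.cos(f),np.sin(f)]; g.append(t)
    print(f"{d:.3f} t{t:.1f} r{r:.1f} z{F[2]:.1f} {s['clock']:.1f}",end=" | ")
    if t>16 or len(g)>4 and t>np.median(g[2:])+6: break
    if len(g)==4 and max(g)<2: print("no contact");break
```

```text
down [ 0.  -1.2 -0.1]
0.070 t0.5 r0.1 z0.1 12.0 | 0.140 t3.2 r-0.1 z1.1 12.3 | 0.210 t2.1 r-0.6 z-0.4 12.5 | 0.280 t2.2 r-0.0 z-1.6 12.8 | 0.350 t2.0 r-0.1 z-1.7 13.1 | 0.420 t1.5 r-0.1 z-2.8 13.3 | 0.490 t1.6 r0.6 z-2.5 13.6 | 0.560 t1.0 r-0.7 z-3.2 13.9 | 0.630 t1.6 r0.5 z-2.6 14.1 | 0.700 t1.8 r-0.8 z-1.6 14.5 | 0.715 t3.7 r-0.3 z-0.3 14.7 | 0.730 t3.1 r1.1 z-0.8 15.0 | 0.745 t3.5 r0.0 z-1.3 15.2 | 0.760 t4.3 r0.7 z-0.1 15.5 | 0.775 t3.7 r-0.2 z-1.5 15.7 | 0.790 t4.2 r-0.2 z0.3 16.0 | 0.805 t3.9 r0.9 z-0.7 16.2 | 0.820 t4.1 r-0.9 z-0.9 16.5 | 0.835 t3.8 r0.4 z0.1 16.7 | 0.850 t4.4 r-0.8 z-1.9 17.0 | 0.865 t4.3 r0.2 z-1.1 17.2 | 0.880 t4.1 r0.9 z-0.1 17.5 | 0.895 t3.5 r-0.0 z-0.8 17.7 | 0.910 t3.6 r1.3 z-1.6 18.0 | 0.925 t4.2 r0.3 z-0.8 18.2 | 0.940 t4.8 r0.6 z-0.7 18.5 | 0.955 t4.2 r0.6 z-1.7 18.7 | 0.970 t4.5 r0.1 z-1.1 19.0 | 0.985 t3.4 r0.1 z-0.9 19.2 | 1.000 t3.6 r-0.0 z-1.5 19.5 | 1.015 t4.1 r1.0 z-0.8 19.7 | 1.030 t3.3 r0.4 z-0.4 20.0 | 1.045 t3.5 r-0.3 z-1.5 20.2 | 1.060 t4.6 r-0.1 z-1.1 20.5 | 1.075 t4.4 r-0.3 z-1.3 20.7 | 1.090 t3.9 r0.2 z-1.2 21.0 | 1.105 t3.4 r0.4 z-1.3 21.2 | 1.120 t3.6 r-0.2 z-1.0 21.5 | 1.135 t3.7 r0.1 z-1.4 21.7 | 1.150 t4.4 r1.0 z-0.6 22.0 | 1.165 t5.3 r0.8 z-1.2 22.2 | 1.180 t7.1 r1.0 z0.7 22.5 | 1.195 t10.2 r0.8 z3.0 22.7 |
```

The stop is felt cleanly: 10 N against a 4 N baseline, rising from about 1.17 rad of travel. I hold briefly, release, and bring the pawl down.

Run:
```python
from h import *
wait(.4)
command_gripper(46)
s=get_state();p=np.array(s["eef_pos"]);p[2]=190;move_linear(p,vel=120)
p=knob(47);p[2]=190;move_ptp(p,q(Y))
command_gripper(40)
p[2]=140;move_linear(p,vel=120);f0=np.array(get_state()["ft_force"])
move_linear(knob(47),vel=50);print((np.array(get_state()["ft_force"])-f0).round(1))
for l in range(37,-31,-8):
    l=max(l,-30); move_linear(knob(l),vel=50); print(l,(np.array(get_state()["ft_force"])-f0).round(1))
for d in(-8,-14): move_linear(knob(-30,off=d) if 0 else knob(-30)+np.r_[d*0*Y,0],vel=50)
print((np.array(get_state()["ft_force"])-f0).round(1))
p=knob(-30);p[2]=160;move_linear(p,vel=60)
p[2]=200;p[:2]+=[-200,200];move_ptp(p,q(Y))
print(get_state()["clock"])
S=get_image("scene")[145:235,240:360];T=get_image("top")[180:255,190:290]
cv2.imwrite("pics/s3.png",np.hstack([cv2.resize(x,(400,300),interpolation=cv2.INTER_CUBIC) for x in(S,T)]))
```

```text
[ 0.8  1.3 -0.7]
37 [ 1.1  0.8 -0.5]
29 [-0.7  6.4  3.7]
21 [-3.  10.5  9.6]
13 [-4.8 14.2 18.7]
5 [-9.3 18.9 30.5]
-3 [-14.3  21.1  46. ]
-11 [-20.9  21.1  64.6]
-19 [-26.7  14.3  85.5]
-27 [-0.7  0.3 -0.3]
[ 0.7  0.8 -0.7]
32.875
```

View pics/s3.png

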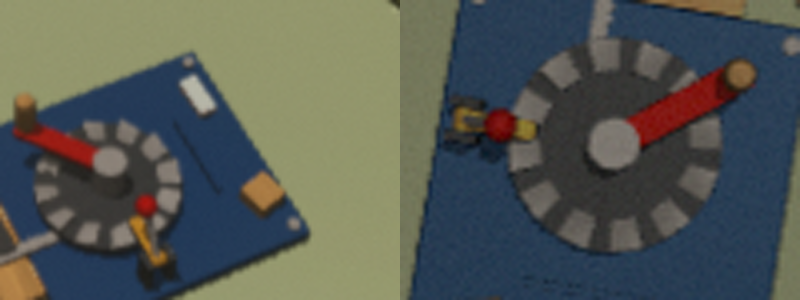

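The pawl is down, with the knob at about (100,125)×2 in the crop, the same pixel as at the start. The crank stands at its turned position. The force rose oddly on the way down, to about 90 N at the wrist, because the knob had jammed under a fingertip before it slipped free. I check the knob, crank angle and bystanders numerically.

Run:
```python
from h import *
a=cv2.imread("pics/top0.png");b=get_image("top");sa=cv2.imread("pics/scene0.png");sb=get_image("scene")
def red(im,x0,y0,x1,y1):
    c=im[y0:y1,x0:x1].astype(float);w=np.clip(c[...,2]-c[...,:2].max(2)-25,0,None);yy,xx=np.mgrid[y0:y1,x0:x1]
    return (w*xx).sum()/w.sum(),(w*yy).sum()/w.sum()
print("top",red(a,208,204,222,220),red(b,208,204,222,220))
k=red(sa,276,198,292,214);print("scene",k,red(sb,276,198,292,214))
T=lambda u,v:((u+.5)/8-.5+190,(v+.5)/8-.5+180)
g=atz("top",T(680,148),134);v=g[:2]-A;print("grip",g.round(1),np.hypot(*v),np.arctan2(v[1],v[0])-F0)
d=cv2.absdiff(a,b).max(2);ys,xs=np.where(d>60)
print(cv2.connectedComponentsWithStats((d>50).astype(np.uint8))[2][1:])
print(get_state()["ft_force"])
cv2.imwrite("pics/f.png",cv2.resize(b,(800,600),interpolation=cv2.INTER_CUBIC))
```

```text
top (np.float64(214.6564748201439), np.float64(210.744964028777)) (np.float64(214.6319039451115), np.float64(210.74716981132076))
scene (np.float64(283.07604282022885), np.float64(206.63196751568844)) (np.float64(283.07086343309254), np.float64(206.63536291709667))
grip [ 605.  -103.2  134. ] 99.18200863480682 1.1268068623846887
[[ 228  148   49   15  309]
 [ 260  162   16    6   52]
 [ 242  168   17   11  134]
 [ 243  181    1    1    1]
 [ 238  191    1    3    3]
 [ 250  191    2    4    4]
 [ 247  195   32   21  241]
 [ 226  196    5    6    7]
 [ 259  198    4    4    4]
 [ 218  207    6    3    7]
 [ 267  210    2    1    2]
 [ 246  217   30   24  249]
 [ 217  220    7    3    9]
 [ 267  223    2    1    2]
 [ 224  232    2    2    2]
 [ 236  238    1    3    3]
 [ 248  239    2    3    3]
 [  32  284  124  100 6006]
 [ 134  286    1    1    1]
 [ 150  288    1    1    1]
 [ 152  291    1    1    1]
 [ 159  299    1    1    1]
 [ 140  309    1    1    1]
 [ 142  312    1    1    1]
 [ 145  312    2    1    2]
 [ 133  315    2    2    2]
 [ 141  315    2    1    2]
 [ 145  315  
[... 1733 characters left out ...]
1    1    1    1]
 [  74  371    1    1    1]
 [  84  370    4    2    5]
 [ 155  371    1    1    1]
 [  27  372    6   11   31]
 [ 168  372    1    1    1]
 [  84  374   14    8   45]
 [  94  375    1    1    1]
 [  36  377    4    6    8]
 [  44  376    1    1    1]
 [  98  377    1    1    1]
 [ 142  376    1    1    1]
 [ 147  377    1    1    1]
 [ 171  377    1    1    1]
 [  99  378    4    6   12]
 [ 163  379    1    1    1]
 [  84  380    1    1    1]
 [ 153  380    1    1    1]
 [  87  383    3    1    3]
 [  91  383    1    1    1]
 [  94  382    5    2    5]
 [ 151  382    1    1    1]
 [ 154  382    1    1    1]
 [ 175  383    1    1    1]]
[ 0.36874764  0.2981689  -0.34137471]
```

View pics/f.png

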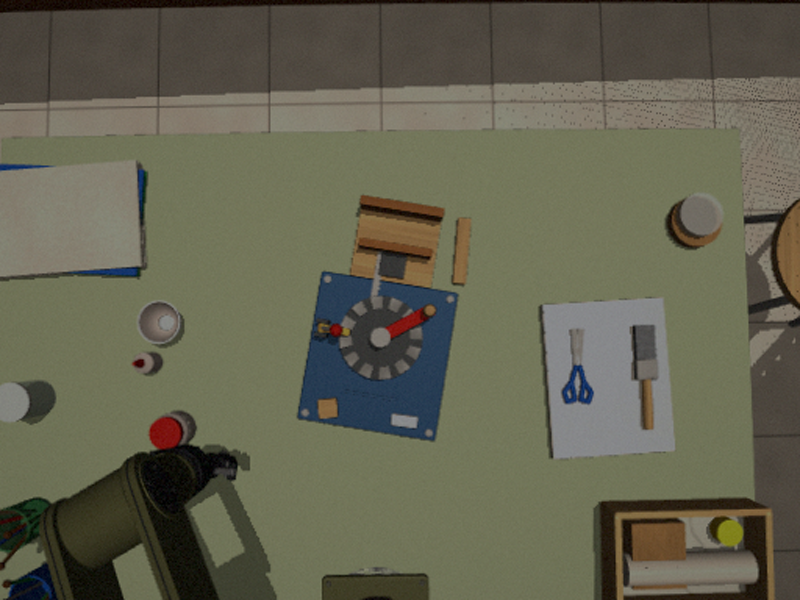

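The pawl reads exactly as at the start, nose in a gap. The crank's travel is about 1.13 rad, which matches where the buffer was felt, and the bystanders have not moved. The gripper is clear, so I hand in.

```bash
python3 -c "
from plant import *
print(hand_in())"
```

```text
the job is handed in; nothing more can be done
None
```

Handed in: the crank rests at its felt end stop (about 1.13 rad of travel), the pawl is down in the teeth and the bystanders look unmoved, but lowering the pawl jammed the knob under a fingertip (about 90 N at the wrist, under the 120 N limit) before it slipped free and dropped, so I can't rule out that this broke the 40 N pressing limit or the 25 N pawl limit.

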